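Check a dopped stone under the hand loupe

ROBOT

A 6-joint arm with a two-finger parallel gripper is mounted at the origin on a cart in front of the work surface, level with it; the furniture and walls round the work are solid. World frame = base frame: x ahead of the robot, y to its left, z up, the work surface at z = 0. Lengths are in mm, angles in degrees, forces in N, time in s.
With the tool pointing down it reaches from about 250 to 800 mm from the base axis. Payload 3.9 kg.
Tool frame: the origin (TCP) lies on the centre line of the jaws, within the pads' length; the fingertips stand 17 mm ahead of it and the grasp point (between the pads) lies 2 mm behind it; z points along the fingers, y is the direction in which the jaws open and shut (so a half turn about z gives the same grasp; the last joint's range is limited). The gripper opens to 85 mm and grips with 20 to 120 N. Pads are 22 mm wide; open, the fingers measure 114 mm over their backs; the gripper's body (76 mm by 85 mm) begins 54 mm behind the grasp point. The pads swing forward as they close: fully open they stand 13 mm farther back than shut.
Start: joints at [67.151, 14.897, -7.913, 67.191, 0, 90], TCP at [203.859, 483.794, 248.304] pointing down, gripper open.
Joint ranges: [-159.42, 159.42], [-47.68, 98.78], [-73.54, 78.23], [-108.79, 121.32], [-90, 84.71], [-180, 180]. Speed limits (degrees/s): [147.25, 147.25, 180, 180, 180, 180].

INTERFACE

Orientations are given as [roll, pitch, yaw] about the fixed x, y, z axes, in that order (R = Rz(yaw) Ry(pitch) Rx(roll)).
In Python, from bench import * gives the robot as it stands.
- The arm moves only by the tool move_arm, never from a script. Its argument "plan" is a list that holds one entry, the list of rows, each a list of 4 numbers: the shift along the tool's x, y, z in mm, then the turn about the tool's z in degrees. In form: [[[dx, dy, dz, turn], ...]]. A call has 1 to 12 rows; each row shifts and turns the pose as measured when the row begins, along the tool's axes as they then stand; what a row does not reach is not made up. A row lasts 1/12 s, in which the tool goes at most 41.7 mm and 7.16 degrees, less where a joint would pass 70% of its speed; a pose out of reach is approached as far as the arm can. A call with a gripper value outside its range is refused whole. "claw" is the opening, from -1 (shut) to 1 (fully open), set as the call begins (left out, the last holds). The fingers move at their own pace and stop on an object; "grip_force" is the grip in N (left out, the last holds). Time passes only in rows, so rows that do not move let the fingers close. It gives the time, the measured TCP pose, the force and the opening at its end, in the units of the state.
- get_state(): the state, without advancing time (a new reading comes with each control period).
- snapshot(name): name is "side" or "top" or "wrist"; returns a dict with "frame" (420x560x3 uint8, red, green, blue), "depth" (420x560 float32, mm along the optical axis (not along the pixel's ray), 0 where there is no reading), "intrinsics" (3x3 intrinsics, pixels), "T" (4x4, takes a point from camera to world coordinates); the wrist camera has in their place "T_tool_cam" (4x4, takes a point from camera to tool coordinates, whose origin is the TCP and whose axes are the flange's). Camera axes: x right, y down, z forward; pixel columns grow to the right and rows downward; lengths in mm; the calibration is good to about 2 mm. A picture is of the moment at which its call begins: read the wrist's pose just before it.
- close_job(): hands the job in, once; it reports no verdict.
The state is a dict: "clock": time; "q": joint angles; "qvel": joint speeds; "tau": joint torques, N m; "tcp_pos": TCP position; "eef_rot": TCP orientation; "wrist_force": force on the tool from outside, world axes, zero at the start; "moment": the same for the moment, N m; "finger_gap": opening from 0.0 (shut) to 1.0 (fully open).
Only numpy, scipy, OpenCV 4.12 (cv2) and the standard library are available. Lean on these libraries where they do the work, as an engineer would, in place of code of your own. Each camera call takes 0.05 s, during which the arm holds its last target. There are 200 camera calls.

TASK

Lay the dop stick in the two notches of the sloped dop rest, stone end up and its foot down against the stop at the low end, and let go of it. Then pick the hand loupe up by its handle and hold it level over the stone, the middle of the lens straight above the stone and the middle of the rim's thickness level with the tip of the pointer on the post, without touching the rest, the pointer or the stick with it. Finish still holding the loupe steady there; do not shift the pointer on its post, and leave the pot, wax bar, felt bob and brush where they are.

Things in the scene. Friction and masses are not known exactly. Their poses are not given: they have to be found in the camera images.
- dop_stick: The dop stick: a straight wooden stick 13 mm thick, 137 mm long, 25 g, a small green stone waxed on one end, lying on the worktop. Origin: on its underside, at mid-length; the stick's axis is 6.5 mm above it. Its y axis runs along the stick towards the plain foot, away from the stone; z is up as it lies. Its contact shape is square, so it does not roll. Hold it by the shaft.
- stone (a point): Point on the stick's axis in the stone end, in the middle of the little stone, 66 mm from dop_stick's origin and 3 mm short of the very tip.
- foot (a point): Point on the stick's axis at the plain end, the one away from the stone, 68.5 mm from dop_stick's origin; the wood ends here.
- dop_rest: The dop rest, fixed to the worktop: a dark steel plate 228 x 76 x 10 mm that carries a sloped wooden board with two notched saddles and, at its far end, an upright steel post 8 mm thick and 180 mm high with the pointer. Origin: centre of the plate's underside. x runs from the slope's low end to the post (at x = 99 mm) and points away from the robot within 0.3 rad; z up.
- cradle: The rest's sloped board, 42 mm wide, rising at 20 degrees, fixed. Origin: on its top face, centre line, at the face of the foot stop. x up the slope, y across, z square to the board. The stop, just below x = 0, is 33 mm high. The laid stick lies along x, its axis 22.5 mm above the board; with its foot against the stop, foot is at x = 0, stone at x = 134.5 mm.
- notch_low (a point): Middle of the notch floor of the lower saddle, which stands against the stop (x = 0 to 18 mm in cradle's frame). Notch floors are flat, 18 mm wide and 16 mm above the board; the cheeks beside them flare out 30 degrees each side and reach 32 mm above the board.
- notch_high (a point): Middle of the notch floor of the upper saddle (x = 90 to 106 mm in cradle's frame), same section as the lower one. Between the saddles, x = 18 to 90 mm, the board is clear and leaves room for the fingertips beside and below the stick.
- pointer_tip (a point): Tip of the pointer, a thin level wire that juts from a brass collar on the post towards the stone's place. It marks the focal height, 128 to 153 mm above the worktop. It stands about 45 mm horizontally beyond the laid stone, so a lens centred on the stone clears it by about 15 mm. The collar holds by friction and shifts if bumped hard. This point's z axis is vertical.
- loupe: The hand loupe, a reading lens lying flat on the worktop: 164 mm long, 90 g. Round steel rim 58 mm across, 14 mm thick, with clear glass; straight black handle 86 mm long, 15 mm wide, 16 mm high as it lies. Origin: on the centre line of its underside, 53 mm from the lens centre. x runs from the handle to the lens; z is up as it lies, square to the lens.
- lens (a point): Centre of the lens, at half the rim's thickness (7 mm above the loupe's underside).
- handle (a point): Point in the handle, 80 mm from the lens centre, 8 mm above the loupe's underside: a good place to grip across the 15 mm width.
- guard (a point): Centre of the polishing lathe's dark mesh guard, an obstacle that never moves: a hanging plate 240 mm wide across y, 30 mm deep in x, from 60 to 260 mm above the worktop; the lathe behind it (to larger x, and 90 mm farther right) is up to 290 mm high. Beside it, left of the work, a small tin with a raised lid 116 mm high stands 280 mm to the left of this point. Swing round short of them.
- powder_pot: Bystander: a small pot with a lid, 56 mm wide, 52 mm high. Origin under its centre.
- bob: Bystander: a felt bob on a pin, 62 x 21 x 21 mm, lying. Origin under its centre.
- wax_bar_white: Bystander: a white bar of polishing compound, 72 x 32 x 26 mm. Origin under its centre.
- old_brush: Bystander: a toothbrush, 195 x 20 x 18 mm, lying. Origin under its centre.

How it is judged (in metres and radians):
On the way:
1. the dop stick lies in both notches of the rest, stone end up, its foot down at the stop, let go (x of stone in the frame of cradle between 0.13 and 0.1465 m and y of stone in the frame of cradle between -0.006 and 0.006 m and z of stone in the frame of cradle between 0.0175 and 0.0275 m and angle between the y axis of dop_stick and the x axis of cradle, either way round below 0.08 rad and contact force between the fingers and dop_stick below 0.05 N and linear speed of dop_stick below 0.02 m/s), for 0.3 s.
At the end, for the whole second after the job is handed in: Stick untouched in both notches (5 mm in height, 6 mm sideways, 0.08 rad), stone up, foot within 12 mm of the stop. Loupe gripped, still, clear of rest, pointer and stick, level to 0.12 rad, lens centre within 11 mm of above the stone, mid-rim within 7 mm of the pointer height (x of stone in the frame of cradle between 0.13 and 0.1465 m and y of stone in the frame of cradle between -0.006 and 0.006 m and z of stone in the frame of cradle between 0.0175 and 0.0275 m and angle between the y axis of dop_stick and the x axis of cradle, either way round below 0.08 rad and contact force between the fingers and dop_stick below 0.05 N and z of lens in the frame of pointer_tip between -0.007 and 0.007 m and horizontal distance between lens and stone below 0.011 m and angle between loupe's own z axis and vertical below 0.12 rad and contact force between the fingers and loupe above 1 N and contact force between loupe and dop_rest below 0.1 N and contact force between loupe and dop_stick below 0.1 N and linear speed of loupe below 0.02 m/s); the arm keeps its last pose, push and grip.
It fails at once if the focus pointer is shifted on its post by more than 4 mm (distance of pointer_tip from where it was at the start of the episode above 0.004 m).
It fails at once if the pot, the felt bob, the wax bar or the brush is moved by more than 25 mm (distance of any of powder_pot, bob, wax_bar_white, old_brush from where it was at the start of the episode above 0.025 m).
It also fails if it takes over 58 s, if anything falls off the work surface, if the arm or the gripper's body presses on something with over 40 N, if the wrist force passes 120 N, or if a joint passes its speed limit or range.

## Working session

There is one attempt and no reset: what is moved stays moved. The work goes in short steps, Python scripts to look and compute and a tool call to move; the robot and the scene stay as the last step left them, time stands still between calls to the robot, and variables do not carry over. Pictures are saved under pics/ and viewed, about 8 in all and at most 12, crops included, and the job is handed in when it is done.

Besides the shell and the picture viewer there is one more tool, called as a command line: name --argument value ..., lists and objects as JSON in quotes. move_arm: Moves the arm, as the interface text tells. Its arguments: {"type":"object","properties":{"plan":{"type":"array","items":{"type":"array","items":{"type":"array","items":{"type":"number"}}}},"claw":{"type":"number"},"grip_force":{"type":"number"}},"required":["plan"]}

```bash
ls; mkdir -p pics; python3 - <<'E'
from bench import *
import cv2, numpy as np, pickle
print(get_state())
d={}
for n in ("side","top"):
    s=snapshot(n); d[n]=s
    cv2.imwrite(f"pics/{n}1.png",cv2.resize(s["frame"][:,:,::-1],(784,588),interpolation=cv2.INTER_CUBIC))
    print(n,s["intrinsics"].tolist(),np.round(s["T"],3).tolist())
pickle.dump(d,open("s1.pkl","wb"))
E
```

```text
pics
{'clock': 0.0, 'q': array([ 6.71511110e+01,  1.49378277e+01, -7.98619747e+00,  6.71890302e+01,
       -2.65923476e-04,  9.00016245e+01]), 'qvel': array([ 2.74249978e-02, -2.41054474e-05, -8.15161405e-02, -7.01036506e-02,
        5.98943905e-02,  1.49750233e-02]), 'tau': array([ 1.56595244e-03, -4.05678391e+01,  2.53920794e+01,  1.88836682e-02,
        3.48779258e-05,  4.12406749e-07]), 'tcp_pos': array([203.61064686, 483.21236651, 247.44278902]), 'eef_rot': array([-1.79886945e+02,  2.69128474e-04,  1.57149487e+02]), 'wrist_force': array([-0.48624457,  0.667176  ,  1.20936744]), 'moment': array([-0.02956897,  0.04427745,  0.01204627]), 'finger_gap': 0.9992986973626365}
side [[387.894368418682, 0.0, 279.08100592857755], [0.0, 387.894368418682, 208.84232810441077], [0.0, 0.0, 1.0]] [[0.801, -0.323, 0.504, 35.812], [-0.598, -0.463, 0.655, -714.731], [0.022, -0.826, -0.564, 635.559], [0.0, 0.0, 0.0, 1.0]]
top [[398.8732939267455, 0.0, 276.1963575235336], [0.0, 398.8732939267455, 212.6187556944368], [0.0, 0.0, 1.0]] [[-0.005, -0.995, 0.102, 382.627], [-1.0, 0.005, 0.002, -86.654], [-0.002, -0.102, -0.995, 1207.637], [0.0, 0.0, 0.0, 1.0]]
```

View pics/top1.png

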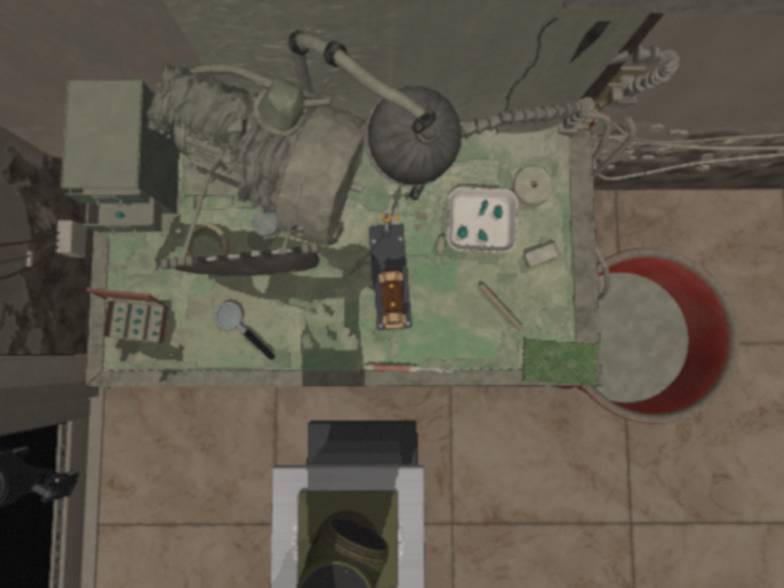

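View pics/side1.png

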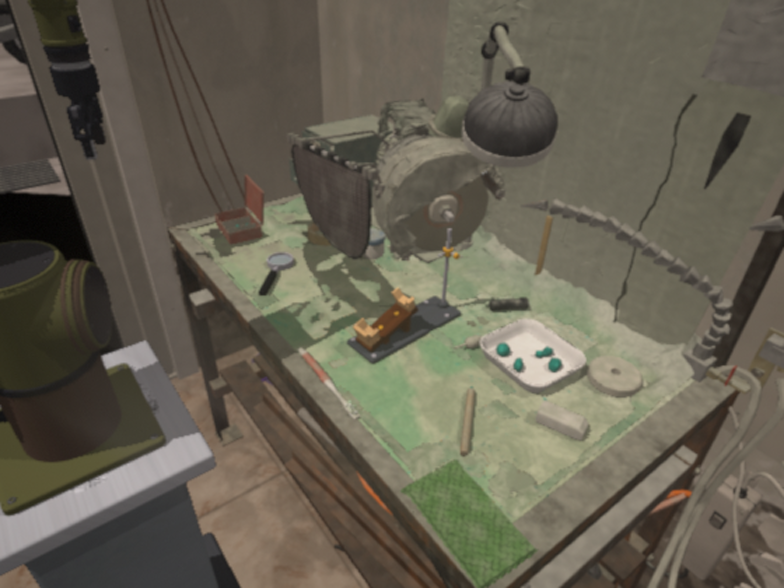

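The top view shows the stick near (500,305), the loupe lens at (229,316) with its handle running to (272,356), the rest near (391,278), and the brush at (400,367). The side view shows the stick at (467,420) and the pointer at about (450,252). Next I'll turn these into positions and look at magnified crops.

```bash
cat > h.py <<'E'
import numpy as np, cv2, pickle
def ray(s,uv,T=None):
    T=s["T"] if T is None else T
    d=T[:3,:3]@np.linalg.inv(s["intrinsics"])@np.array([uv[0],uv[1],1.0]); return T[:3,3],d
def onz(s,uv,z,T=None):
    o,d=ray(s,uv,T); return o+d*(z-o[2])/d[2]
def tri(r1,r2):
    (o1,d1),(o2,d2)=r1,r2
    k=np.linalg.lstsq(np.c_[d1,-d2],o2-o1,rcond=None)[0]
    a,b=o1+k[0]*d1,o2+k[1]*d2; return (a+b)/2,np.linalg.norm(a-b)
E
python3 - <<'E'
from h import *
d=pickle.load(open("s1.pkl","rb")); t=d["top"]; s=d["side"]
f=1/1.4
for n,uv,z in [("stickA",(481,284),6),("stickB",(521,328),6),("lens",(229,316),7),("hend",(271,356),8),("plateTL",(371,227),10),("plateTR",(403,225),10),("plateBL",(379,330),10),("plateBR",(410,327),10),("brushL",(366,366),9),("guardL",(165,265),60),("guardR",(318,262),60)]:
    print(n,onz(t,(uv[0]*f,uv[1]*f),z).round())
print("side stick",onz(s,(471*f,390*f),6).round(),onz(s,(464*f,450*f),6).round())
def crop(im,c,w,h,W,H): 
    x,y=int(c[0]*f-w/2),int(c[1]*f-h/2); return cv2.resize(im[y:y+h,x:x+w,::-1],(W,H),interpolation=cv2.INTER_CUBIC)
A=[crop(t["frame"],(500,305),50,50,300,300),crop(t["frame"],(250,335),50,50,300,300)]
B=[crop(s["frame"],(467,420),50,50,300,300),crop(s["frame"],(440,270),50,50,300,300)]
im=np.vstack([np.hstack(A),np.hstack(B)])
cv2.imwrite("pics/c1.png",im)
E
```

```text
stickA [ 535. -289.    6.]
stickB [ 439. -373.    6.]
lens [468. 256.   7.]
hend [382. 163.   8.]
plateTL [661. -51.  10.]
plateTR [ 665. -121.   10.]
plateBL [436. -68.  10.]
plateBR [ 442. -134.   10.]
brushL [360. -40.   9.]
guardL [571. 376.  60.]
guardR [576.  58.  60.]
side stick [ 537. -286.    6.] [ 444. -369.    6.]
```

View pics/c1.png

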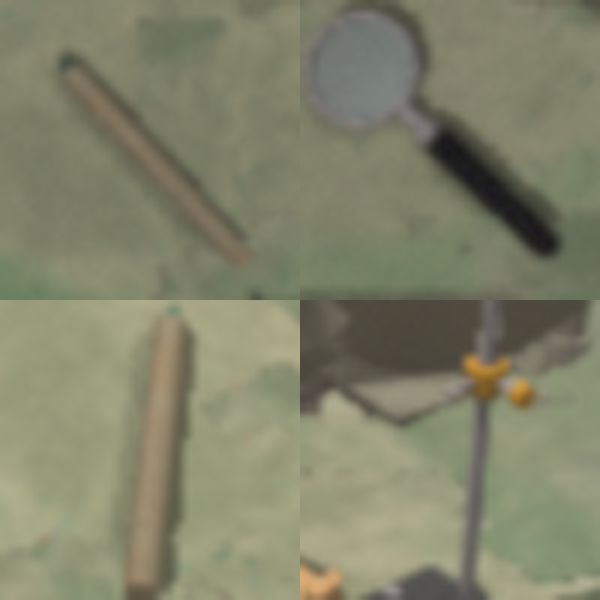

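The stone is at the far-left end of the stick, near (535,-289), and the foot is near (440,-372), so the stick's yaw is about 41°. The rest's yaw is about 4°. I'll head towards the stick.

move_arm --plan '[[[-24,-26.7,0,0],[-24,-26.7,0,0],[-24,-26.7,0,0],[-24,-26.7,0,0],[-24,-26.7,0,0],[-24,-26.7,0,0],[-24,-26.7,0,0],[-24,-26.7,0,0],[-24,-26.7,0,0],[-24,-26.7,0,0],[-24,-26.7,0,0],[-24,-26.7,0,0]]]' --claw 1

```text
clock: 1.1
tcp_pos: [346.7, 65.3, 242.7]
eef_rot: [-179.7, -0.1, 158.1]
wrist_force: [0.1, -0.1, 0.1]
finger_gap: 1.0
```

```bash
python3 -c "
from bench import *
s=get_state();print(s['q'].round(1),s['tcp_pos'].round(1),s['eef_rot'].round(1))"
```

```text
[ 10.8  -1.8 -28.3  63.7  -0.1  32.7] [346.7  65.3 242.7] [-1.797e+02 -1.000e-01  1.581e+02]
```

move_arm --plan '[[[0,0,0,-7],[0,0,0,-7],[0,0,0,-7],[0,0,0,-7],[0,0,0,-7],[0,0,0,-7],[0,0,0,-7],[0,0,0,-7],[0,0,0,-7]]]'

```text
clock: 1.85
tcp_pos: [346.0, 54.3, 240.1]
eef_rot: [180.0, -0.7, -138.0]
wrist_force: [0.0, 0.4, -0.7]
finger_gap: 0.996
```

move_arm --plan '[[[12.9,-32.6,0,0],[12.9,-32.6,0,0],[12.9,-32.6,0,0],[12.9,-32.6,0,0],[12.9,-32.6,0,0],[12.9,-32.6,0,0],[12.9,-32.6,0,0],[12.9,-32.6,0,0],[12.9,-32.6,0,0],[12.9,-32.6,0,0],[12.9,-32.6,0,0],[12.9,-32.6,0,0]]]'

```text
clock: 2.85
tcp_pos: [497.9, -348.3, 234.8]
eef_rot: [179.3, -0.7, -136.8]
wrist_force: [0.6, 0.1, 0.5]
finger_gap: 1.006
```

```bash
cat >> h.py <<'E'
from scipy.spatial.transform import Rotation as Ro
def wrist(name=None,scale=1):
    from bench import get_state,snapshot
    st=get_state(); s=snapshot("wrist")
    M=np.eye(4); M[:3,:3]=Ro.from_euler("xyz",st["eef_rot"],degrees=True).as_matrix(); M[:3,3]=st["tcp_pos"]
    s["T"]=M@s["T_tool_cam"]; s["st"]=st
    if name:
        cv2.imwrite(f"pics/{name}.png",s["frame"][:,:,::-1]); pickle.dump(s,open(name+".pkl","wb"))
    print(st["clock"],st["tcp_pos"].round(1),st["eef_rot"].round(1),st["q"].round(0))
    return s
def totool(st,dw):
    R=Ro.from_euler("xyz",st["eef_rot"],degrees=True).as_matrix(); return R.T@np.asarray(dw,float)
E
python3 -c "
from h import *
s=wrist('w1');print(s['T'].round(2).tolist())"
```

```text
2.85 [ 497.9 -348.3  234.8] [ 179.3   -0.7 -136.8] [-35.  24.   4.  71.  -1. -78.]
[[-0.69, 0.7, 0.19, 449.36], [0.73, 0.66, 0.19, -396.82], [0.01, 0.27, -0.96, 361.36], [0.0, 0.0, 0.0, 1.0]]
```

View pics/w1.png

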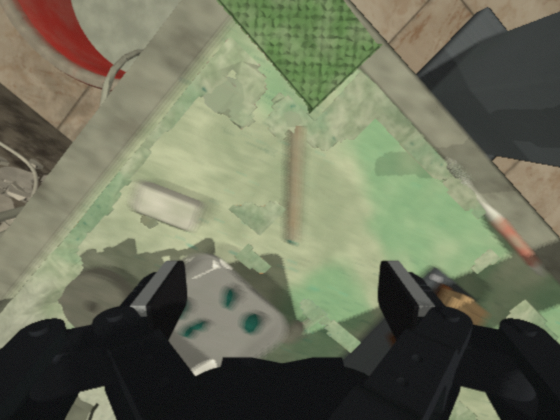

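The wrist view shows the stick from its foot (299,127) to the stone tip (292,242). The bob, pot and brush are clear of it.

```bash
python3 - <<'E'
from h import *
s=pickle.load(open("w1.pkl","rb")); st=s["st"]
hsv=cv2.cvtColor(s["frame"],cv2.COLOR_RGB2HSV)
sub=hsv[110:255,270:325]
m=((sub[...,0]<25)|(sub[...,0]>170))&(sub[...,1]>40)
ys,xs=np.nonzero(m)
c,(w,h),a=cv2.minAreaRect(np.c_[xs,ys].astype(np.float32)); print(c,w,h,a,len(xs))
A=onz(s,(299,127),6.5); B=onz(s,(292,242),6.5)
print(A,B,np.linalg.norm(A-B)); d=(B-A)[:2]; print("yaw",np.degrees(np.arctan2(d[1],d[0])))
d/=np.linalg.norm(d)
for g in (50,55):
    G=A+np.r_[d,0]*g; print(g,G.round(1), totool(st,G-st["tcp_pos"]).round(1))
# rest region by depth from side & top
E
```

```text
(23.610172271728516, 71.45468139648438) 9.484089851379395 111.1365966796875 1.8676787614822388 665
[ 440.92495304 -373.53051896    6.5       ] [ 540.56294928 -288.55159254    6.5       ] 130.9547564288264
yaw 40.46008928431733
50 [ 479.  -341.1    6.5] [  6.1  15.4 228.6]
55 [ 482.8 -337.8    6.5] [  1.1  15.2 228.5]
```

move_arm --plan '[[[1,2.6,26,2.7],[1,2.6,26,0],[1,2.6,26,0],[1,2.6,26,0],[1,2.6,26,0],[1,2.4,26,0],[0,0,10,0],[0,0,0,0]]]' --claw 0 --grip_force 25

```text
clock: 3.57
tcp_pos: [483.4, -352.3, 56.7]
eef_rot: [179.6, -0.9, -140.2]
wrist_force: [-0.5, 0.3, 0.1]
finger_gap: 0.499
```

```bash
python3 -c "
from h import *
s=wrist('w2')"
```

```text
3.5667 [ 483.4 -352.3   56.7] [ 179.6   -0.9 -140.2] [-36.  30. -14.  46.  -1. -75.]
```

View pics/w2.png

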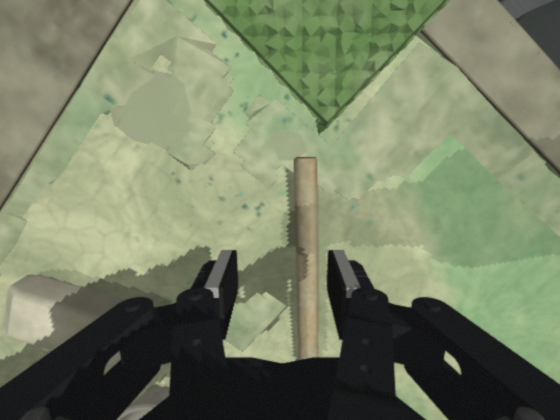

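The stick is at columns 305-308 and its foot edge is at row 157. The jaws are centred near column 282, so they need to shift sideways.

```bash
python3 - <<'E'
from h import *
s=pickle.load(open("w2.pkl","rb")); st=s["st"]
A=onz(s,(305.5,158),13); B=onz(s,(308,340),13)
d=(B-A)/np.linalg.norm(B-A); print(A.round(1),np.degrees(np.arctan2(d[1],d[0])))
G=A+d*53; G[2]=20; print(G.round(1),totool(st,G-st["tcp_pos"]).round(1))
E
```

```text
[ 438.4 -373.8   13. ] 41.70286684466091
[ 478.  -338.5   20. ] [-5.2 13.7 36.8]
```

move_arm --plan '[[[-5.2,13.7,0,-1.8],[0,0,0,0],[0,0,20,0],[0,0,12,0],[0,0,0,0],[0,0,0,0]]]'

```text
clock: 4.12
tcp_pos: [483.0, -341.8, 30.9]
eef_rot: [-179.8, -0.8, -138.4]
wrist_force: [0.1, 0.4, -0.0]
finger_gap: 0.503
```

move_arm --plan '[[[1.5,5.8,0,0],[0.5,1,0,0],[0,0,5,0],[0,0,5,0],[0,0,2,0],[0,0,0,0]]]'

```text
clock: 4.62
tcp_pos: [479.5, -340.6, 22.8]
eef_rot: [-179.3, -0.7, -138.5]
wrist_force: [0.0, 0.4, -0.3]
finger_gap: 0.501
```

```bash
python3 -c "
from h import *
s=wrist()
st=s['st'];print(totool(st,np.r_[478,-338.5,20]-st['tcp_pos']))"
```

```text
4.6167 [ 479.5 -340.6   22.8] [-179.3   -0.7 -138.5] [-35.  31. -19.  39.  -1. -76.]
[-0.27620171  2.55835852  2.76229748]
```

Close enough. I'll centre, go down the last 3 mm and close.

move_arm --plan '[[[0,3,3,0],[0,0.5,0.5,0]]]'

```text
clock: 4.83
tcp_pos: [477.2, -338.0, 19.1]
eef_rot: [-179.3, -0.7, -138.5]
wrist_force: [-1.1, 0.1, 0.1]
finger_gap: 0.498
```

move_arm --plan '[[[0,0,0,0],[0,0,0,0],[0,0,0,0],[0,0,0,0],[0,0,0,0],[0,0,0,0],[0,0,0,0],[0,0,0,0]]]' --claw -1 --grip_force 25

```text
clock: 5.5
tcp_pos: [477.1, -337.8, 18.9]
eef_rot: [-179.3, -0.7, -138.5]
wrist_force: [-0.2, 0.0, 0.1]
finger_gap: 0.148
```

move_arm --plan '[[[0,0,-15,0],[0,0,-25,0],[0,0,-25,0],[0,0,-25,0],[0,0,-25,0],[0,0,-25,0],[0,0,-20,0],[0,0,0,0]]]'

```text
clock: 6.17
tcp_pos: [474.9, -333.4, 183.1]
eef_rot: [-179.7, -0.8, -138.5]
wrist_force: [0.7, -1.1, 0.1]
finger_gap: 0.145
```

```bash
python3 - <<'E'
from bench import *
from h import *
s=wrist('w3'); t=snapshot("top"); u=snapshot("side")
pickle.dump(dict(top=t,side=u),open("s2.pkl","wb"))
f=t["frame"][150:250,250:310,::-1]; g=u["frame"][160:270,240:340,::-1]
cv2.imwrite("pics/c2.png",np.hstack([cv2.resize(s["frame"][:,:,::-1],(300,225)).copy() if 0 else cv2.resize(f,(360,600),interpolation=cv2.INTER_CUBIC)[:600],cv2.resize(g,(440,484),interpolation=cv2.INTER_CUBIC).copy() if 0 else cv2.resize(g,(440,600),interpolation=cv2.INTER_CUBIC)]))
E
```

```text
6.1667 [ 474.9 -333.4  183.1] [-179.7   -0.8 -138.5] [-35.  22.  -7.  61.  -1. -76.]
```

View pics/c2.png

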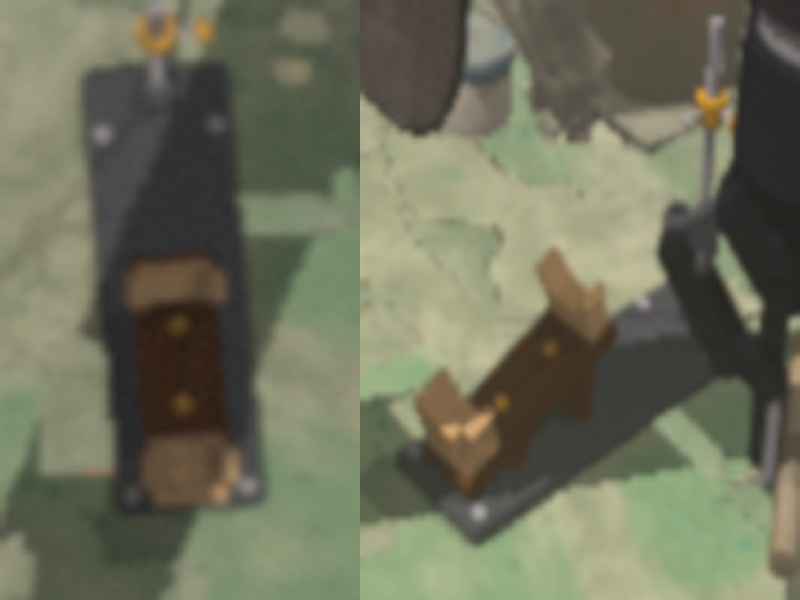

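The stick is held (gap about 12 mm). The crops show the plate corners clearly. In the top crop they are at (83,70), (228,65), (118,510) and (265,498). The saddles are at rows 258-305 and 435-500. I'll measure the rest's height profile from depth.

```bash
python3 - <<'E'
from h import *
d=pickle.load(open("s2.pkl","rb")); t,u=d["top"],d["side"]
C=[onz(t,(250+x/6,150+y/6),10) for x,y in [(83,70),(228,65),(118,510),(265,498)]]
a=(C[0]+C[1]-C[2]-C[3]); print(np.round(C,1).tolist()); yaw=np.arctan2(a[1],a[0])
print("yaw",np.degrees(yaw),np.linalg.norm(a)/2)
c=np.mean(C,0); print("centre",c)
def cloud(s):
    v,w=np.mgrid[0:420,0:560]; z=s["depth"]; k=np.linalg.inv(s["intrinsics"])
    p=(k@np.stack([w.ravel(),v.ravel(),np.ones(w.size)]))*z.ravel(); p=p[:,z.ravel()>0]
    return (s["T"][:3,:3]@p).T+s["T"][:3,3]
R=np.array([[np.cos(yaw),np.sin(yaw)],[-np.sin(yaw),np.cos(yaw)]])
for n,s in (("top",t),("side",u)):
    P=cloud(s); q=(P[:,:2]-c[:2])@R.T
    for lo,hi in ((-6,6),(13,20),(-20,-13)):
        print(n,lo)
        o=[]
        for x in range(-124,40,4):
            m=(abs(q[:,0]-x)<2)&(q[:,1]>lo)&(q[:,1]<hi)&(P[:,2]<110)
            if m.any(): o.append((x,int(P[m,2].min()),int(np.median(P[m,2])),int(P[m,2].max())))
        print(o)
    b=cv2.inRange(cv2.cvtColor(s["frame"],cv2.COLOR_RGB2HSV),(12,150,120),(28,255,255))
    ys,xs=np.nonzero(b[:,240:340] if n=="side" else b[130:200,250:310]); print(n,"gold",np.c_[xs,ys][::6].tolist()[:20])
E
```

```text
[[662.6, -47.4, 10.0], [664.8, -121.3, 10.0], [438.3, -64.5, 10.0], [443.9, -138.1, 10.0]]
yaw 4.3562126170973166 223.20850933644093
centre [552.3726464  -92.82263688  10.        ]
top -6
[(-124, 0, 1, 5), (-120, -3, -1, 1), (-116, -5, 2, 5), (-112, 2, 31, 52), (-108, 52, 52, 55), (-104, 52, 56, 57), (-100, 39, 44, 46), (-96, 36, 40, 42), (-92, 39, 42, 44), (-88, 39, 42, 46), (-84, 41, 44, 48), (-80, 39, 41, 44), (-76, 25, 32, 32), (-72, 29, 30, 34), (-68, 27, 30, 31), (-64, 30, 34, 42), (-60, 33, 38, 41), (-56, 35, 39, 40), (-52, 31, 40, 43), (-48, 35, 38, 44), (-44, 37, 42, 44), (-40, 35, 41, 44), (-36, 40, 43, 48), (-32, 42, 44, 47), (-28, 44, 45, 49), (-24, 45, 49, 52), (-20, 46, 49, 52), (-16, 49, 52, 56), (-12, 51, 69, 74), (-8, 69, 73, 77), (-4, 72, 74, 75), (0, 73, 73, 74), (4, 61, 61, 61), (8, 51, 54, 58), (20, 8, 11, 12), (24, 6, 10, 13), (28, 8, 11, 14), (32, 7, 9, 10), (36, 8, 11, 15)]
top 13
[(-124, -1, 0, 0), (-120, -1, 0, 3), (-116, 0, 1, 2), (-112, 0, 4, 7), (-108, 52, 55, 55), (-104, 46, 49, 51), (-100, 43, 53, 53), (-96, 41, 51, 54), (-92, 49, 51, 57), (-88, 53, 55,
[... 2840 characters left out ...]
-475, 26, 52), (-96, -473, 19, 53), (-92, -445, 31, 58), (-88, -450, 30, 58), (-84, -448, 26, 56), (-80, 8, 26, 44), (-76, 8, 26, 37), (-72, 10, 26, 33), (-68, 8, 30, 33), (-64, -489, 16, 35), (-60, -487, 11, 38), (-56, -488, 23, 37), (-52, 9, 33, 41), (-48, 9, 37, 40), (-44, 9, 38, 42), (-40, 9, 38, 42), (-36, 10, 38, 44), (-32, 10, 42, 46), (-28, 9, 26, 49), (-24, 10, 47, 50), (-20, 12, 43, 50), (-16, 8, 50, 84), (-12, 9, 34, 88), (-8, 10, 54, 86), (-4, 10, 55, 89), (0, 9, 54, 85), (4, 10, 56, 64), (8, 9, 55, 64), (12, 9, 10, 11), (16, 11, 11, 11), (20, 10, 10, 10), (24, 10, 10, 10), (28, 10, 10, 11), (32, 10, 10, 11), (36, 9, 11, 12)]
side gold [[77, 177], [81, 178], [81, 179], [80, 181]]
```

Profile fit: the cradle origin is at rest X≈-91 and z≈23.7. With the stick gripped about 53 mm from its foot, the target TCP is about (506.4,-96.3,76.5) at yaw -175.6. I'll rotate, then translate above it.

move_arm --plan '[[[0,0,0,6.2],[0,0,0,6.2],[0,0,0,6.2],[0,0,0,6.2],[0,0,0,6.2],[0,0,0,6.2],[0,0,0,0],[0,0,0,0]]]'

```text
clock: 6.98
tcp_pos: [463.9, -326.0, 161.8]
eef_rot: [179.4, -2.1, -177.4]
wrist_force: [-0.4, -0.3, -0.1]
finger_gap: 0.146
```

move_arm --plan '[[[-6.2,29.2,3,0],[-6.2,29.2,3,0],[-6.2,29.2,3,0],[-6.2,29.2,3,0],[-6.2,29.2,3,0],[-6.2,29.2,3,0],[-6.2,29.2,3,0],[-3,15,3,0],[0,0,0,0],[0,0,0,0]]]'

```text
clock: 7.82
tcp_pos: [493.6, -95.3, 127.7]
eef_rot: [179.1, -2.8, -176.0]
wrist_force: [0.3, -0.8, -0.3]
finger_gap: 0.143
```

```bash
python3 -c "
from h import *
s=wrist('w4')
st=s['st'];print(totool(st,np.r_[506.4,-96.3,125]-st['tcp_pos']))"
```

```text
7.8167 [493.6 -95.3 127.7] [ 179.1   -2.8 -176. ] [-11.  20. -20.  53.   0. -15.]
[-12.77541504  -1.94139129   2.05731988]
```

View pics/w4.png

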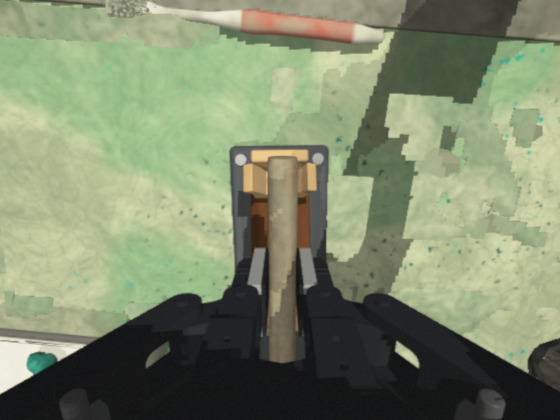

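The held stick's foot is at (283,158), with the stop centred at about column 280, so they are nearly aligned. I need 13 mm further along and 2 mm sideways, then I can descend.

move_arm --plan '[[[-8,-1.5,0,0],[-5,-1,0,0],[0,0,8,0],[0,0,8,0],[0,0,4,0],[0,0,0,0]]]'

```text
clock: 8.37
tcp_pos: [507.6, -102.1, 104.7]
eef_rot: [179.2, -2.8, -176.4]
wrist_force: [-0.1, -0.3, -0.0]
finger_gap: 0.147
```

```bash
python3 -c "
from h import *
from bench import get_state
st=get_state();print(st['eef_rot'].round(1),st['clock'],totool(st,np.r_[506.4,-96.3,77]-st['tcp_pos']))"
```

```text
[ 179.2   -2.8 -176.4] 8.3667 [-0.54250635  5.51783099 27.83494477]
```

move_arm --plan '[[[0,4.5,0,-0.5],[0,1,0,0],[0,0,0,0]]]'

```text
clock: 8.62
tcp_pos: [506.0, -96.7, 103.8]
eef_rot: [179.1, -2.9, -175.9]
wrist_force: [-0.3, 0.3, 0.2]
finger_gap: 0.144
```

```bash
python3 -c "
from h import *
s=wrist();st=s['st'];print(totool(st,np.r_[506.4,-96.3,77]-st['tcp_pos']))
import cv2
f=s['frame'];cv2.imwrite('pics/w5.png',cv2.resize(f[130:300,200:360,::-1],(560,595)))"
```

```text
8.6167 [506.  -96.7 103.8] [ 179.1   -2.9 -175.9] [-11.  22. -21.  50.   0. -15.]
[-1.83455856 -0.07908852 26.74814187]
```

View pics/w5.png

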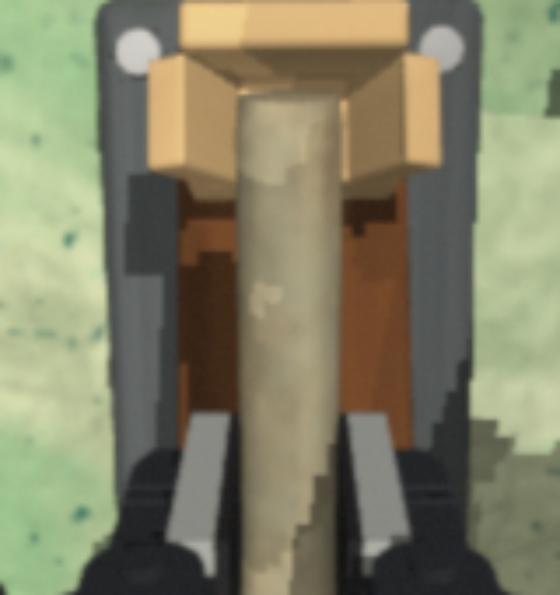

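The stick (columns 238-343 of the crop) is centred between the cheeks (148-440). Its foot is just short of the stop, so I'll lower it in steps.

move_arm --plan '[[[-0.4,0,5,0],[-0.4,0,5,0],[-0.4,0,4,0],[-0.3,0,3,0]]]'

```text
clock: 9.0
tcp_pos: [506.4, -96.4, 87.5]
eef_rot: [179.2, -2.9, -175.8]
wrist_force: [-2.6, 0.1, 5.0]
finger_gap: 0.143
```

move_arm --plan '[[[-0.3,0,3,0],[-0.3,0,3,0],[-0.3,0,2,0],[0,0,0,0]]]'

```text
clock: 9.33
tcp_pos: [505.8, -96.3, 79.8]
eef_rot: [179.2, -2.9, -175.9]
wrist_force: [-1.2, -0.0, 3.5]
finger_gap: 0.141
```

```bash
python3 -c "
from h import *
s=wrist();st=s['st'];print(st['wrist_force'],st['moment'],totool(st,np.r_[506.4,-96.3,77]-st['tcp_pos']))
import cv2
f=s['frame'];cv2.imwrite('pics/w6.png',cv2.resize(f[130:300,200:360,::-1],(560,595)))"
```

```text
9.3333 [505.8 -96.3  79.8] [ 179.2   -2.9 -175.9] [-11.  23. -23.  47.  -0. -15.]
[-1.18288271 -0.01475672  3.4800408 ] [0.0272364  0.06055638 0.00115567] [-0.78446157 -0.04917241  2.73169002]
```

move_arm --plan '[[[-0.2,0,2,0],[-0.2,0,2,0],[0,0,0,0]]]'

```text
clock: 9.63
tcp_pos: [505.9, -96.4, 76.5]
eef_rot: [179.3, -2.9, -175.9]
wrist_force: [-1.4, 0.3, 3.3]
finger_gap: 0.144
```

move_arm --plan '[[[0,0,1.5,0],[0,0,0,0]]]'

```text
clock: 9.8
tcp_pos: [505.9, -96.3, 75.4]
eef_rot: [179.3, -2.8, -175.8]
wrist_force: [-1.1, 1.0, 3.8]
finger_gap: 0.149
```

```bash
python3 -c "
from h import *
s=wrist('w6');st=s['st'];print(st['wrist_force'],st['moment'])
import cv2
f=s['frame'];cv2.imwrite('pics/w6.png',cv2.resize(f[130:300,200:360,::-1],(560,595)))"
```

```text
9.8 [505.9 -96.3  75.4] [ 179.3   -2.8 -175.8] [-11.  24. -23.  46.  -0. -15.]
[-1.10902407  0.97287343  3.84865757] [0.06304094 0.11455174 0.00335659]
```

View pics/w6.png

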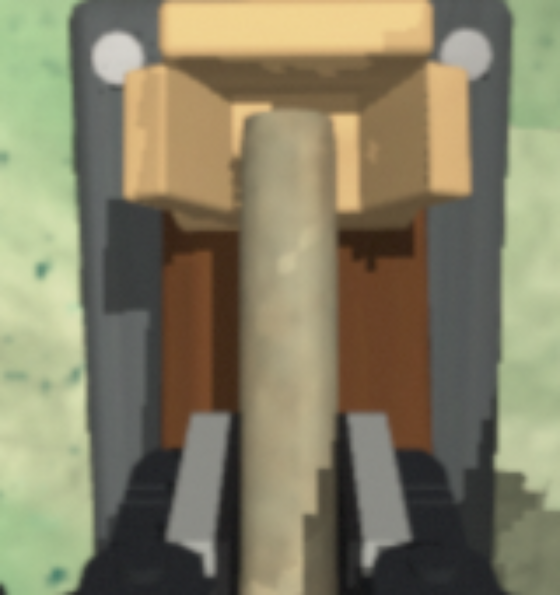

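The foot is down in the low notch, about 3 mm from the stop. I'll press a little more towards the stop, then release.

move_arm --plan '[[[1.5,0,1.5,0],[0.5,0,1,0],[0,0,0,0]]]'

```text
clock: 10.1
tcp_pos: [505.8, -96.3, 75.2]
eef_rot: [179.3, -2.5, -175.8]
wrist_force: [-1.9, 0.6, 0.2]
finger_gap: 0.144
```

move_arm --plan '[[[0,0,-0.5,0],[0,0,0,0],[0,0,0,0],[0,0,0,0],[0,0,0,0]]]' --claw -0.3

```text
clock: 10.52
tcp_pos: [505.8, -96.2, 74.2]
eef_rot: [179.3, -2.6, -175.8]
wrist_force: [0.0, -1.0, -0.2]
finger_gap: 0.348
```

move_arm --plan '[[[0,0,-4,0],[0,0,-8,0],[0,0,-20,0],[0,0,-30,0],[0,0,-30,0],[0,0,-30,0],[0,0,0,0]]]'

```text
clock: 11.1
tcp_pos: [509.3, -97.0, 201.3]
eef_rot: [179.2, -3.0, -175.8]
wrist_force: [1.7, 0.3, 0.8]
finger_gap: 0.348
```

```bash
python3 - <<'E'
from h import *
from bench import snapshot
s=wrist('w7')
d={n:snapshot(n) for n in ("top","side")}; pickle.dump(d,open("s3.pkl","wb"))
cr=[cv2.resize(s["frame"][:,:,::-1],(400,300)), cv2.resize(d["side"]["frame"][160:260,250:350,::-1],(400,300),interpolation=cv2.INTER_CUBIC)]
cv2.imwrite("pics/c3.png",np.hstack(cr))
t=d["top"]; yaw=np.radians(4.36); c=np.array([552.4,-92.8]); R=np.array([[np.cos(yaw),np.sin(yaw)],[-np.sin(yaw),np.cos(yaw)]])
for n in d:
    s=d[n]; v,w=np.mgrid[0:420,0:560]; z=s["depth"]
    P=(s["T"][:3,:3]@((np.linalg.inv(s["intrinsics"])@np.stack([w.ravel(),v.ravel(),np.ones(w.size)]))*z.ravel())).T+s["T"][:3,3]
    q=(P[:,:2]-c)@R.T
    o=[]
    for x in range(-104,44,8):
        m=(abs(q[:,0]-x)<3)&(abs(q[:,1])<4)&(P[:,2]<130)&(P[:,2]>0)
        if m.any():o.append((x,int(np.median(P[m,2]))))
    print(n,o)
    hs=cv2.cvtColor(s["frame"],cv2.COLOR_RGB2HSV)
    m=cv2.inRange(hs,(70,90,40),(95,255,255)).ravel()>0
    m&=(abs(q[:,0]-30)<25)&(abs(q[:,1])<25)
    if m.any(): print("stone px",np.c_[w.ravel()[m],v.ravel()[m]].mean(0),P[m].mean(0),q[m].mean(0))
E
```

```text
11.1 [509.3 -97.  201.3] [ 179.2   -3.  -175.8] [-11.  18. -11.  64.   0. -15.]
top []
side [(-104, 23), (-96, 51), (-88, 56), (-80, 58), (-72, 60), (-64, 49), (-56, 63), (-48, 68), (-40, 69), (-32, 47), (-24, 51), (-16, 52), (-8, 65), (0, 87), (8, 91), (16, 92), (24, 52), (32, 11), (40, 12)]
```

View pics/c3.png

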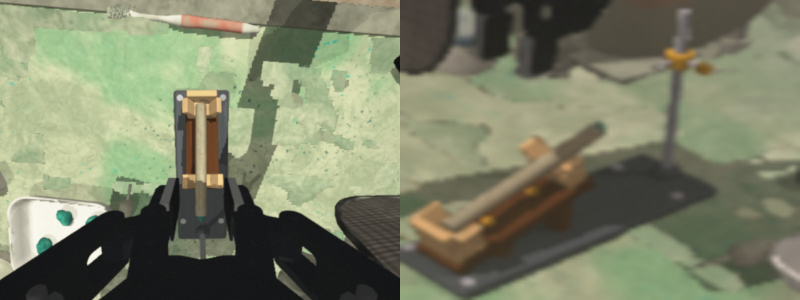

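The stick lies in both notches: in the side crop the stone is at (600,128) and the collar at (678,60). The depth profile matches the laid pose. Next, the loupe.

move_arm --plan '[[[8.2,33.3,0,0],[8.2,33.3,0,0],[8.2,33.3,0,0],[8.2,33.3,0,0],[8.2,33.3,0,0],[8.2,33.3,0,0],[8.2,33.3,0,0],[8.2,33.3,0,0],[4,16,0,0],[0,0,0,0]]]' --claw 0.2

```text
clock: 12.08
tcp_pos: [404.0, 187.7, 190.7]
eef_rot: [179.3, -4.9, -176.3]
wrist_force: [0.2, -0.6, 0.1]
finger_gap: 0.6
```

move_arm --plan '[[[0,0,0,-7.1],[0,0,0,-7.1],[0,0,0,-7.1],[0,0,0,-7.1],[0,0,0,-7.1],[0,0,0,-7.1],[0,0,0,0],[0,0,0,0]]]'

```text
clock: 12.75
tcp_pos: [396.9, 180.9, 181.0]
eef_rot: [175.8, -4.4, -133.2]
wrist_force: [-0.3, 0.2, 0.6]
finger_gap: 0.6
```

```bash
python3 - <<'E'
from h import *
from bench import snapshot
s=wrist('w8')
d={n:snapshot(n) for n in ("top","side")}; pickle.dump(d,open("s4.pkl","wb"))
I=cv2.INTER_CUBIC
A=cv2.resize(s["frame"][:,:,::-1],(400,300))
B=cv2.resize(d["side"]["frame"][165:215,285:335,::-1],(400,400),interpolation=I)
C=cv2.resize(d["top"]["frame"][145:195,255:305,::-1],(400,400),interpolation=I)
im=np.zeros((700,800,3),np.uint8); im=im[:600]
B=cv2.resize(B,(400,400)); im[:300,:400]=A; im[:400,400:]=B; im[300:600,:400]=C[:300]
cv2.imwrite("pics/c4.png",im)
E
```

```text
12.75 [396.9 180.9 181. ] [ 175.8   -4.4 -133.2] [ 23.  13. -22.  61.   2. -24.]
```

View pics/c4.png

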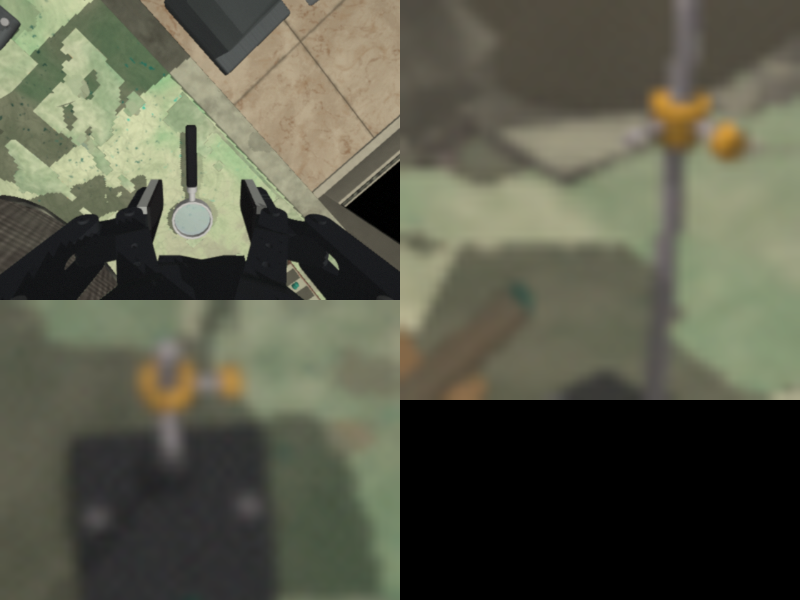

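Wrist picture: the handle's far end is at (191,127) and the lens centre at (192,219), in half-size pixels. Side crop: collar (678,122), wire tip about (630,142), stone (520,295). The tool tilt has drifted to about 6° during the fast sweeps. I'll compute positions and test how motion affects the tilt.

```bash
cat >> h.py <<'E'
def tilt(st):
    z=Ro.from_euler("xyz",st["eef_rot"],degrees=True).as_matrix()[:,2]
    return np.degrees(z[:2]).round(2)   # world lean of tool z
E
python3 - <<'E'
from h import *
d=pickle.load(open("s4.pkl","rb")); s=pickle.load(open("w8.pkl","rb")); st=s["st"]
print("tilt",tilt(st))
p,e=tri(ray(d["side"],(319.75,180.25)),ray(d["top"],(275.9,155))); print("collar",p.round(1),e.round(1))
yaw=np.radians(4.36); c=np.array([552.4,-92.8,0]); n=np.array([-np.sin(yaw),np.cos(yaw),0])
for nm,uv in (("tip",(313.75,182.75)),("collar",(319.75,180.25)),("stone",(300,201.9)),("posttop",(285+286/8,165))):
    o,v=ray(d["side"],uv); q=o+v*((c-o)@n)/(v@n); print(nm,q.round(1),"X",((q-c)@[np.cos(yaw),np.sin(yaw),0]).round(1))
f=560/400
# loupe from wrist by masks
fr=s["frame"]; hsv=cv2.cvtColor(fr,cv2.COLOR_RGB2HSV)
sub=fr[165:268,250:290]; m=(sub.max(2)<60).astype(np.uint8)
ys,xs=np.nonzero(m); r=cv2.minAreaRect(np.c_[xs+250,ys+165].astype(np.float32)); print(r)
h0=onz(s,(191*f,127*f),15); L=onz(s,(192.5*f,219*f),12)
dd=(L-h0)[:2]; print("hend",h0.round(1),"lens",L.round(1),np.linalg.norm(dd),"yaw",np.degrees(np.arctan2(dd[1],dd[0])))
u=dd/np.linalg.norm(dd); G=np.r_[L[:2]-80*u,20]; print("grip",G.round(1),totool(st,G-st["tcp_pos"]).round(1))
E
```

```text
tilt [-6.03 -0.29]
collar [652.4 -84.4 131.5] 0.8
tip [628.8 -87.  133. ] X 76.6
collar [650.9 -85.3 132.3] X 98.8
stone [583.2 -90.5  93.4] X 30.8
posttop [649.3 -85.4 177.3] X 97.2
((267.2915954589844, 217.99594116210938), (86.1028060913086, 14.498601913452148), 89.20427703857422)
hend [380.1 161.   15. ] lens [469.2 256.3  12. ] 130.49461063347536 yaw 46.927734866287665
grip [414.6 197.9  20. ] [-36.6 -12.9 158.1]
```

move_arm --plan '[[[0,0,-35,0],[0,0,-35,0],[0,0,-35,0],[0,0,0,0],[0,0,0,0]]]'

```text
clock: 13.32
tcp_pos: [405.6, 180.0, 287.1]
eef_rot: [175.6, -4.8, -133.6]
wrist_force: [-0.1, -0.5, -0.9]
finger_gap: 0.602
```

```bash
python3 -c "
from h import *
from bench import get_state
st=get_state();print(st['tcp_pos'],tilt(st))"
```

```text
[405.61874442 179.96654665 287.14715274] [-6.45 -0.46]
```

move_arm --plan '[[[-30,-12.5,0,0],[-30,-12.5,0,0],[-30,-12.5,0,0],[0,0,0,0],[0,0,0,0]]]'

```text
clock: 13.73
tcp_pos: [496.0, 219.3, 273.4]
eef_rot: [175.6, -4.9, -133.9]
wrist_force: [-0.5, -0.8, -0.0]
finger_gap: 0.599
```

```bash
python3 -c "
from h import *
from bench import get_state
st=get_state();print(st['tcp_pos'],tilt(st))"
```

```text
[495.99717331 219.3188349  273.40040971] [-6.55 -0.51]
```

move_arm --plan '[[[10,4.2,0,0],[10,4.2,0,0],[10,4.2,0,0],[10,4.2,0,0],[10,4.2,0,0],[10,4.2,0,0],[0,0,0,0]]]'

```text
clock: 14.32
tcp_pos: [427.3, 189.9, 274.0]
eef_rot: [175.4, -5.7, -134.1]
wrist_force: [-0.2, -0.1, -0.1]
finger_gap: 0.597
```

```bash
python3 -c "
from h import *
from bench import get_state
st=get_state();print(st['tcp_pos'],tilt(st))"
```

```text
[427.32840665 189.93291024 273.99567671] [-7.27 -0.83]
```

Pointer height is about 132.5 mm and the stone is near (582.5,-90.6). The tilt grows about 0.1° per moving row and I can't command it back. I'll use few rows and count the tilt relative to the grasp. Next, the descent to the handle.

```bash
python3 -c "
from h import *
from bench import get_state
st=get_state();print(totool(st,np.r_[416.4,198.1,60]-st['tcp_pos']).round(1))"
```

```text
[-19.5  -3.8 213.5]
```

move_arm --plan '[[[-3.3,-0.6,36,-1],[-3.3,-0.6,36,0],[-3.3,-0.6,36,0],[-3.3,-0.6,36,0],[-3.3,-0.6,36,0],[-3,-0.6,28,0],[0,0,0,0],[0,0,0,0]]]'

```text
clock: 14.98
tcp_pos: [416.7, 198.7, 59.6]
eef_rot: [175.5, -5.1, -133.3]
wrist_force: [0.4, 0.2, 0.9]
finger_gap: 0.606
```

```bash
python3 - <<'E'
from h import *
s=wrist('w9'); st=s["st"]; print(tilt(st))
fr=s["frame"]
hsv=cv2.cvtColor(fr,cv2.COLOR_RGB2HSV)
# dark handle: print column extents of dark pixels on rows above fingers
for r in range(100,300,16):
    xs=np.nonzero(fr[r,230:340].max(1)<65)[0]+230
    print(r,(xs.min(),xs.max(),len(xs)) if len(xs) else None)
print(totool(st,np.r_[416.4,198.1,22]-st['tcp_pos']).round(1))
E
```

```text
14.9833 [416.7 198.7  59.6] [ 175.5   -5.1 -133.3] [ 24.  23. -28.  46.   2. -23.]
[-6.73 -0.62]
100 None
116 None
132 None
148 None
164 (np.int64(264), np.int64(289), 26)
180 (np.int64(264), np.int64(289), 26)
196 (np.int64(264), np.int64(289), 26)
212 (np.int64(264), np.int64(289), 26)
228 (np.int64(265), np.int64(289), 25)
244 (np.int64(265), np.int64(289), 25)
260 (np.int64(265), np.int64(339), 27)
276 (np.int64(266), np.int64(339), 27)
292 (np.int64(267), np.int64(339), 25)
[-2.7 -3.1 37.4]
```

```bash
python3 - <<'E'
from h import *
s=pickle.load(open("w9.pkl","rb")); st=s["st"]; fr=s["frame"]
col=fr[130:180,277].max(1); r0=130+int(np.argmax(col<65)); print(r0)
A=onz(s,(276.5,r0),14); B=onz(s,(277.5,250),16); d=(B-A)[:2]; d/=np.linalg.norm(d)
G=A[:2]+55*d; print(A.round(1),G.round(1),np.degrees(np.arctan2(d[1],d[0])))
print(totool(st,np.r_[G[0]+1.7,G[1]+.2,22]-st['tcp_pos']).round(1))
E
```

```text
151
[378.7 159.   14. ] [416.5 199. ] 46.66597393332265
[-4.7 -3.6 37.2]
```

move_arm --plan '[[[-3,-2.4,20,0],[-1.7,-1.2,15,0],[0,0,2,0],[0,0,0,0]]]'

```text
clock: 15.37
tcp_pos: [424.3, 201.5, 28.5]
eef_rot: [175.8, -4.4, -133.3]
wrist_force: [0.1, -0.0, -0.3]
finger_gap: 0.597
```

```bash
python3 -c "
from h import *
from bench import get_state
st=get_state();print(st['tcp_pos'],tilt(st),totool(st,np.r_[418.2,199.2,22]-st['tcp_pos']).round(1))"
```

```text
[424.30078805 201.54404454  28.53999413] [-6.07 -0.33] [5.4 2.3 7.2]
```

move_arm --plan '[[[4,1.8,4.5,0],[1,0.5,2,0],[0,0,0,0]]]'

```text
clock: 15.62
tcp_pos: [421.3, 200.6, 26.4]
eef_rot: [176.0, -4.0, -133.4]
wrist_force: [0.2, -0.2, 0.1]
finger_gap: 0.602
```

```bash
python3 -c "
from h import *
from bench import get_state
st=get_state();print(st['tcp_pos'],tilt(st),st['wrist_force'],totool(st,np.r_[418.2,199.2,22]-st['tcp_pos']).round(1))"
```

```text
[421.32290121 200.58019769  26.37125728] [-5.68 -0.15] [ 0.18189892 -0.18550172  0.12333313] [2.8 1.  4.7]
```

move_arm --plan '[[[2.5,1,4,0],[1,0.5,2,0],[0,0,0,0]]]'

```text
clock: 15.87
tcp_pos: [417.8, 199.3, 22.0]
eef_rot: [176.0, -3.9, -133.4]
wrist_force: [0.1, -0.4, -0.1]
finger_gap: 0.598
```

```bash
python3 -c "
from h import *
from bench import get_state
st=get_state();print(st['tcp_pos'],tilt(st),st['wrist_force'],totool(st,np.r_[418.2,199.2,22]-st['tcp_pos']).round(1))"
```

```text
[417.79189762 199.33534458  21.98236734] [-5.51 -0.08] [ 0.08951506 -0.35061003 -0.14371754] [-0.2 -0.4 -0.1]
```

In position, so I'll close, then lift a little at first.

move_arm --plan '[[[0,0,0,0],[0,0,0,0],[0,0,0,0],[0,0,0,0],[0,0,0,0],[0,0,0,0],[0,0,0,0],[0,0,0,0],[0,0,0,0]]]' --claw -1 --grip_force 50

```text
clock: 16.62
tcp_pos: [417.5, 199.3, 22.4]
eef_rot: [176.0, -3.9, -133.3]
wrist_force: [-0.3, -0.3, 1.8]
finger_gap: 0.158
```

move_arm --plan '[[[0,0,-20,0],[0,0,-36,0],[0,0,-36,0],[0,0,-36,0],[0,0,-36,0],[0,0,0,0],[0,0,0,0]]]'

```text
clock: 17.2
tcp_pos: [431.2, 198.2, 189.3]
eef_rot: [175.8, -4.4, -133.4]
wrist_force: [-0.4, 0.6, -1.5]
finger_gap: 0.158
```

```bash
python3 - <<'E'
from h import *
s=wrist('w10'); st=s["st"]; print(tilt(st),st["wrist_force"],st["moment"],st["finger_gap"])
E
```

```text
17.2 [431.2 198.2 189.3] [ 175.8   -4.4 -133.4] [ 23.  16. -16.  64.   2. -23.]
[-6.03 -0.33] [-0.43813777  0.56752566 -1.469487  ] [-0.11151257 -0.11693099  0.00029956] 0.15784990021662706
```

The loupe is held (gap 0.158, wrist carrying about 1.5 N). I'll sweep in -y first to stay clear of the guard, then turn.

move_arm --plan '[[[25.5,-25.8,-1,0],[25.5,-25.8,-1,0],[25.5,-25.8,-1,0],[25.5,-25.8,-1,0],[25.5,-25.8,-1,0],[25.5,-25.8,-1,0],[25.5,-25.8,-1,0],[20,-20,0,0],[0,0,0,0],[0,0,0,0]]]'

```text
clock: 18.08
tcp_pos: [435.0, -93.1, 181.0]
eef_rot: [174.9, -5.1, -132.9]
wrist_force: [0.2, 1.5, -0.9]
finger_gap: 0.158
```

move_arm --plan '[[[0,0,-2,7.1],[0,0,-2,7.1],[0,0,-2,7.1],[0,0,-2,7.1],[0,0,-2,7.1],[0,0,0,0],[0,0,0,0]]]'

```text
clock: 18.67
tcp_pos: [429.9, -86.4, 182.6]
eef_rot: [178.3, -8.0, -168.7]
wrist_force: [-0.1, -0.5, -1.0]
finger_gap: 0.159
```

```bash
cat >> h.py <<'E'
def pose(p,r):
    M=np.eye(4); M[:3,:3]=Ro.from_euler("xyz",r,degrees=True).as_matrix(); M[:3,3]=p; return M
TG=pose([417.5,199.3,22.4],[176.0,-3.9,-133.3])
y=np.radians(46.8)
LG=np.eye(4); LG[:3,:3]=Ro.from_euler("z",46.8,degrees=True).as_matrix(); LG[:3,3]=[470.5,256.9,7]
TL=np.linalg.inv(TG)@LG
TARGET=np.array([582.5,-90.6,132.5])
def rep(st):
    M=pose(st["tcp_pos"],st["eef_rot"]); L=M@TL
    print("clk",st["clock"],"tcp",st["tcp_pos"].round(1),"rot",st["eef_rot"].round(1),"lean",tilt(st),"F",st["wrist_force"].round(1))
    print("lens",L[:3,3].round(1),"loupe lean",np.degrees(L[:2,2]).round(2),"aligned-roll",np.degrees(np.arcsin(M[2,1])).round(2),"yaw",np.degrees(np.arctan2(L[1,0],L[0,0])).round(1))
    print("to go (tool)",totool(st,TARGET-L[:3,3]).round(1))
E
python3 -c "
from h import *
from bench import get_state
rep(get_state())"
```

```text
clk 18.6667 tcp [429.9 -86.4 182.6] rot [ 178.3   -8.  -168.7] lean [-8.17  0.07] F [-0.1 -0.5 -1. ]
lens [505.2 -70.8 161.5] loupe lean [3.58 3.08] aligned-roll 1.66 yaw 11.6
to go (tool) [-75.3 -35.1  17.7]
```

move_arm --plan '[[[-25,-12,-3,0],[-25,-12,-3,0],[-18,-8,-2,0],[0,0,0,0],[0,0,0,0]]]'

```text
clock: 19.08
tcp_pos: [501.4, -100.3, 175.6]
eef_rot: [177.9, -8.5, -167.5]
wrist_force: [-0.7, -0.7, -1.3]
finger_gap: 0.155
```

```bash
python3 -c "
from h import *
from bench import get_state
rep(get_state())"
```

```text
clk 19.0833 tcp [ 501.4 -100.3  175.6] rot [ 177.9   -8.5 -167.5] lean [-8.71  0.19] F [-0.7 -0.7 -1.3]
lens [576.3 -83.  153.9] loupe lean [4.06 2.87] aligned-roll 2.05 yaw 12.7
to go (tool) [-7.6 -9.5 20.2]
```

move_arm --plan '[[[-3,-5,5,0],[-2,-2,4,0],[0,0,3,0],[0,0,2,0],[0,0,0,0],[0,0,0,0]]]'

```text
clock: 19.58
tcp_pos: [501.6, -104.7, 157.7]
eef_rot: [177.7, -8.8, -167.1]
wrist_force: [-0.4, -0.6, -0.8]
finger_gap: 0.157
```

```bash
python3 -c "
from h import *
from bench import get_state
rep(get_state())"
```

```text
clk 19.5833 tcp [ 501.6 -104.7  157.7] rot [ 177.7   -8.8 -167.1] lean [-9.05  0.25] F [-0.4 -0.6 -0.8]
lens [576.2 -87.  135.6] loupe lean [4.39 2.78] aligned-roll 2.24 yaw 13.1
to go (tool) [-5.8 -5.   2.1]
```

```bash
python3 - <<'E'
from h import *
from bench import snapshot,get_state
st=get_state(); d={n:snapshot(n) for n in ("top","side")}; pickle.dump((st,d),open("s5.pkl","wb"))
L=(pose(st["tcp_pos"],st["eef_rot"])@TL)[:3,3]
cr=[]
for n in d:
    s=d[n]; p=np.linalg.inv(s["T"])@np.r_[L,1]; uv=s["intrinsics"]@p[:3]; uv=uv[:2]/uv[2]; x,y=(uv-25).astype(int); print(n,uv.round(1),"crop",x,y)
    cr.append(cv2.resize(s["frame"][y:y+50,x:x+50,::-1],(400,400),interpolation=cv2.INTER_CUBIC))
    v,w=np.mgrid[0:420,0:560]; z=s["depth"]
    P=(s["T"][:3,:3]@((np.linalg.inv(s["intrinsics"])@np.stack([w.ravel(),v.ravel(),np.ones(w.size)]))*z.ravel())).T+s["T"][:3,3]
    m=(np.linalg.norm(P[:,:2]-L[:2],axis=1)<36)&(abs(P[:,2]-L[2])<14)&((P[:,0]-L[0])*.97+(P[:,1]-L[1])*.22>-25); Q=P[m]; print(len(Q))
    if len(Q)>20:
        c=Q.mean(0); A=np.c_[Q[:,:2]-c[:2],np.ones(len(Q))]; k=np.linalg.lstsq(A,Q[:,2],rcond=None)[0]
        print("centroid",c.round(1),"min/max",Q.min(0).round(1),Q.max(0).round(1),"slope deg",np.degrees(k[:2]).round(1),"z",k[2].round(1),"z at L",(k[2]+k[:2]@(L[:2]-c[:2])).round(1))
cv2.imwrite("pics/c5.png",np.hstack(cr))
E
```

```text
top [276.9 182.2] crop 251 157
0
side [297.8 188. ] crop 272 162
183
centroid [579.2 -98.3 138.7] min/max [ 551.8 -116.9  130.3] [604.8 -68.1 146.6] slope deg [-3.   0.6] z 138.7 z at L 139.0
```

View pics/c5.png

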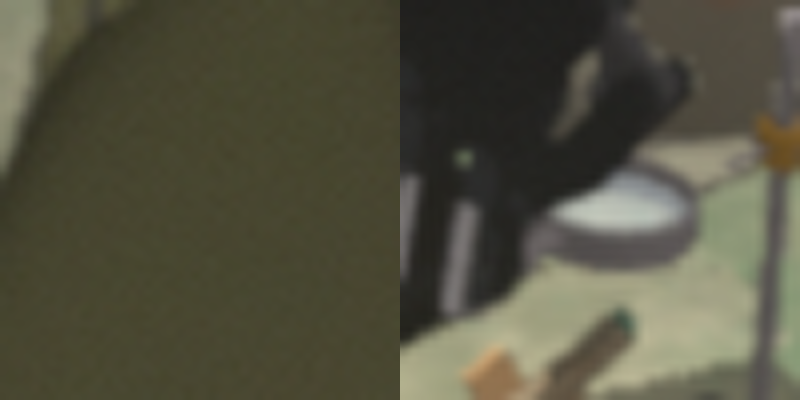

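The side view shows the rim clear of the rest and the pointer: rim right edge at column 698, its visible body over rows 163-270, the stone well below at (622,322), and the collar at (778,145). The top view is blocked by the arm. I'll check the lens centre from this ray.

```bash
python3 - <<'E'
from h import *
st,d=pickle.load(open("s5.pkl","rb")); s=d["side"]
L=(pose(st["tcp_pos"],st["eef_rot"])@TL)[:3,3]; print(L.round(1))
print("ray@135",onz(s,(299.5,189),135).round(1), "rim right edge",onz(s,(272+298/8,162+205/8),136).round(1))
# model rim outline in px: circle r=29 at top (+7) and bottom (-7)
a=np.linspace(0,2*np.pi,180)
for C in (L,L+[2,0,0]):
    o=[]
    for dz in (-7,7):
        P=C+np.c_[29*np.cos(a),29*np.sin(a),0*a+dz]; q=(np.linalg.inv(s["T"])@np.c_[P,np.ones(180)].T)[:3]; uv=(s["intrinsics"]@q)[:2]/q[2]; o.append(uv)
    o=np.hstack(o); o=(o-np.array([[272],[162]]))*8+np.array([[400],[0]]); print("expect cols",o[0].min().round(),o[0].max().round(),"rows",o[1].min().round(),o[1].max().round())
E
```

```text
[576.2 -87.  135.6]
ray@135 [577.1 -92.4 135. ] rim right edge [ 600.2 -102.5  136. ]
expect cols 513.0 702.0 rows 141.0 277.0
expect cols 518.0 706.0 rows 140.0 275.0
```

Prediction and picture agree within about 1 px (2 mm). Last correction now.

move_arm --plan '[[[-4,-4,2,0],[-1,-1,1,0],[0,0,0,0],[0,0,0,0]]]'

```text
clock: 20.02
tcp_pos: [508.4, -109.0, 154.4]
eef_rot: [177.8, -8.7, -167.1]
wrist_force: [0.6, -0.4, -0.9]
finger_gap: 0.157
```

```bash
python3 -c "
from h import *
from bench import get_state
rep(get_state())"
```

```text
clk 20.0167 tcp [ 508.4 -109.   154.4] rot [ 177.8   -8.7 -167.1] lean [-8.9   0.22] F [ 0.6 -0.4 -0.9]
lens [583.1 -91.4 132.6] loupe lean [4.24 2.81] aligned-roll 2.18 yaw 13.1
to go (tool) [0.4 0.9 0.2]
```

move_arm --plan '[[[0,0,0,0],[0,0,0,0],[0,0,0,0],[0,0,0,0],[0,0,0,0],[0,0,0,0]]]'

```text
clock: 20.52
tcp_pos: [508.5, -109.1, 154.6]
eef_rot: [177.8, -8.7, -167.2]
wrist_force: [0.0, 0.8, -0.9]
finger_gap: 0.156
```

```bash
python3 - <<'E'
from h import *
from bench import snapshot,get_state
st=get_state(); rep(st); print(abs(st["qvel"]).max(), st["finger_gap"])
s=snapshot("side"); L=(pose(st["tcp_pos"],st["eef_rot"])@TL)[:3,3]
v,w=np.mgrid[0:420,0:560]; z=s["depth"]
P=(s["T"][:3,:3]@((np.linalg.inv(s["intrinsics"])@np.stack([w.ravel(),v.ravel(),np.ones(w.size)]))*z.ravel())).T+s["T"][:3,3]
Q=P[(np.linalg.norm(P[:,:2]-L[:2],axis=1)<25)&(abs(P[:,2]-L[2])<12)]
c=Q.mean(0); k=np.linalg.lstsq(np.c_[Q[:,:2]-c[:2],np.ones(len(Q))],Q[:,2],rcond=None)[0]
print("lens surf",len(Q),c.round(1),"slope",np.degrees(k[:2]).round(1),"z at L",(k[2]+k[:2]@(L[:2]-c[:2])).round(1))
hs=cv2.cvtColor(s["frame"],cv2.COLOR_RGB2HSV); sub=hs[195:210,290:310]
ys,xs=np.nonzero(cv2.inRange(sub,(70,80,30),(100,255,255))); print("stone px",(xs.mean()+290,ys.mean()+195) if len(xs) else None)
a=pickle.load(open("s4.pkl","rb"))["side"]["frame"]; hs=cv2.cvtColor(a,cv2.COLOR_RGB2HSV)[195:210,290:310]
ys,xs=np.nonzero(cv2.inRange(hs,(70,80,30),(100,255,255))); print("before",(xs.mean()+290,ys.mean()+195) if len(xs) else None)
E
```

```text
clk 20.5167 tcp [ 508.5 -109.1  154.6] rot [ 177.8   -8.7 -167.2] lean [-8.89  0.23] F [ 0.   0.8 -0.9]
lens [583.2 -91.4 132.7] loupe lean [4.23 2.81] aligned-roll 2.18 yaw 13.1
to go (tool) [0.5 0.9 0.3]
0.08000850422111908 0.1557280315628613
lens surf 74 [586.7 -95.5 135.9] slope [-5.4 -3. ] z at L 136.0
stone px None
before None
```

Two tilt estimates, the model at 5.1° and a noisy depth fit at 6.2°, both sit under the 6.9° limit but with little margin. I'll measure the tilt better by averaging side depth and using the wrist depth on the handle.

```bash
python3 - <<'E'
from h import *
from bench import snapshot,get_state
st=get_state(); L=(pose(st["tcp_pos"],st["eef_rot"])@TL)[:3,3]
def pts(s,z):
    v,w=np.mgrid[0:420,0:560]
    return ((s["T"][:3,:3]@((np.linalg.inv(s["intrinsics"])@np.stack([w.ravel(),v.ravel(),np.ones(w.size)]))*z.ravel())).T+s["T"][:3,3]).reshape(420,560,3)
S=[snapshot("side") for _ in range(8)]
z=np.median([s["depth"] for s in S],0); P=pts(S[0],z); f=S[0]["frame"].astype(int)
print("depth noise",np.std([s["depth"][190,300] for s in S]).round(2))
val=f.sum(2)/3; r=np.linalg.norm(P[...,:2]-L[:2],axis=2); near=abs(P[...,2]-L[2])<12
def fit(m,n):
    Q=P[m]
    for _ in range(3):
        c=Q.mean(0); A=np.c_[Q[:,:2]-c[:2],np.ones(len(Q))]; k=np.linalg.lstsq(A,Q[:,2],rcond=None)[0]; e=Q[:,2]-A@k; Q=Q[abs(e)<2.5*e.std()+.3]
    print(n,len(Q),"slope deg",np.degrees(k[:2]).round(1),"z@L",(k[2]+k[:2]@(L[:2]-c[:2])).round(1),"rms",e.std().round(2),"ext",np.ptp(Q,axis=0).round())
fit(near&(r<27)&(val>110),"glass"); fit(near&(r<22),"inner")
W=[]; 
s=wrist('w11'); zw=np.median([s["depth"]]+[snapshot("wrist")["depth"] for _ in range(7)],0)
P=pts(s,zw); val=s["frame"].max(2)
u=np.array([np.cos(np.radians(13.1)),np.sin(np.radians(13.1))]); D=P[...,:2]-L[:2]; al=D@u; ac=D@np.array([-u[1],u[0]])
m=(al<-92)&(al>-140)&(abs(ac)<11)&(abs(P[...,2]-L[2]-8)<14)
vv,ww=np.nonzero(m); print("handle px",len(vv), vv.min() if len(vv) else 0, ww.min() if len(vv) else 0, ww.max() if len(vv) else 0)
if len(vv)>30:
    fit(m&(abs(ac)<7),"handle top")
    for lo in range(-136,-92,8):
        o=[]
        for a in range(-8,9,4):
            k=m&(abs(al-lo)<4)&(abs(ac-a)<2); o.append((a,np.round(np.median(P[k][:,2]),1) if k.any() else None))
        print(lo,o)
E
```

```text
depth noise 1.42
glass 78 slope deg [-7.8 -6.8] z@L 136.2 rms 1.13 ext [48. 37. 10.]
inner 60 slope deg [-5.3 -1.3] z@L 136.2 rms 0.5 ext [38. 29.  4.]
20.9667 [ 508.6 -109.1  154.6] [ 177.8   -8.7 -167.2] [-11.  24. -10.  65.  -2. -24.]
handle px 3203 149 264 298
handle top 2867 slope deg [-4.1 -1.6] z@L 142.5 rms 0.66 ext [41. 21.  6.]
-136 [(-8, np.float64(144.9)), (-4, np.float64(149.9)), (0, np.float64(150.2)), (4, np.float64(150.1)), (8, None)]
-128 [(-8, np.float64(150.7)), (-4, np.float64(152.4)), (0, np.float64(152.7)), (4, np.float64(152.4)), (8, np.float64(150.5))]
-120 [(-8, np.float64(150.0)), (-4, np.float64(152.0)), (0, np.float64(152.2)), (4, np.float64(151.8)), (8, np.float64(149.8))]
-112 [(-8, np.float64(149.5)), (-4, np.float64(151.3)), (0, np.float64(151.5)), (4, np.float64(151.1)), (8, np.float64(149.0))]
-104 [(-8, np.float64(149.1)), (-4, np.float64(150.6)), (0, np.float64(150.8)), (4, np.float64(150.5)), (8, np.float64(148.3))]
-96 [(-8, np.float64(148.1)), (-4, np.float64(149.9)), (0, np.float64(150.2)), (4, np.float64(149.7)), (8, np.float64(147.9))]
```

The wrist depth on the handle is much better conditioned. It gives a slope of about 4.5° along and 2° across (limit 6.9°) and puts the lens mid at about 133.5 mm, against 132.5 mm for the pointer. The arm is still, so I'm handing in.

```bash
python3 -c "
from bench import *
print(close_job())"
```

```text
the job is handed in; nothing more can be done
None
```

I laid the dop stick in both notches of the rest, stone end up with its foot about 3 mm from the stop, and let go of it. Then I gripped the loupe by its handle, held it over the stone, and handed in at about 21.5 s of robot time. `close_job` reports no verdict.

**Last checks**
- **Lens position:** it is within about 1–2 mm of straight above the stone by the tool pose. The last side picture agreed within about 1 px (2 mm), taken just before a final shift of about 8 mm.
- **Height:** the lens mid came out at 132.7–133.5 mm against about 132.5 mm for the pointer.
- **Hold:** the arm was still and the fingers were closed on the handle.
- **Clearance:** the side picture showed the rim clear of the rest, pointer and stick.

**Weak or failed checks**
- **Tilt:** this is the thinnest margin. The tool leaned more with each sweep, by about 9° in the end, and I had no command to correct it. The loupe's own tilt came out at about 5° from the model and about 4.5° along by 2° across from wrist depth, against a limit of 6.9°. Side-camera depth fits disagreed, giving 5.5–10°. I trusted the wrist fit because it used far more points.
- **Top view:** the arm blocked it at the end.
- **Stick:** the automatic before-and-after comparison of the stone found no pixels. That the stick stayed put rests on the picture just before the final shift.
- **Pot, bob, wax bar and brush:** I did not re-measure them. I kept the arm clear of them.

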